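Tip a drawer front over onto the sanding board

TASK

The back of the small drawer front (the flat piece with the long groove) is sanded; set it up for sanding the other face. Do not pick it up: push it across the bench against the edge of the plywood sanding board, tip it up against that edge and over onto the board so that its plain face is up, then push it along the board until it lies flat and square against the low stop strip. Leave the other things where they are.

Things in the scene. Friction and masses are not known exactly. Their poses are not given: they have to be found in the camera images.
- front: the drawer front: flat loose pine piece, 140 (its x) by 110 (y) by 16 mm thick (z), about 0.12 kg. At the start its grooved back (+z face) is up and its +y edge is towards the sanding board, 20 to 60 mm short of it, up to 0.2 rad out of square. The other face is plain; all edges are square. Origin: centre of the plain face (the underside at the start). Turned over, its z points down.
- lead (a point): middle of the drawer front's +y edge face (at half thickness), the edge that meets the sanding board and on which it tips up
- trail (a point): middle of the drawer front's -y edge face (half thickness); the groove, 7 wide and 5 mm deep, runs 12 mm from this edge. Fingertips rub on the wood: pressed low against this edge with about 10 N and swept briskly up in an arc they take it along (slowly, they creep up it), while the foot backs off the board by up to the thickness. Upright it stands by itself; pushed on, its top falls over.
- board: the sanding board: plywood, 460 long (its x), 245 across (y), 18 mm thick, fixed to the bench. Its long near edge is an upright face 18 mm high. Origin: middle of the foot of this edge, at bench height (z = 0); x runs along the edge, y from it across the board to the stop strip, z up. A piece just flipped lies with about 18 mm sticking out over this edge.
- edge (a point): middle of the top corner of the sanding board's near edge, 18 mm above the bench, axes as the board's
- stop (a point): middle of the foot of the near face of the stop strip, on top of the board, axes as the board's. The strip is a fixed wooden lath 400 long, 22 wide and 8 mm high, parallel to the board's edge; its near face is 150 mm from the edge.
- rail: bystander: short pine rail 45 x 120 x 22 mm with a mortise slot in its top, lying beside the drawer front in front of the board's edge (they may have swapped places). Origin: centre of its underside
- block: bystander: cork sanding block 110 x 50 x 34 mm, lying on the board behind the stop strip. Origin: centre of its underside
- sander: bystander: palm sander 120 x 105 x 133 mm, standing on its pad left of the board. Origin: centre of its underside
- glue: bystander: white glue bottle, diameter 60, height 160 mm, left of the board. Origin: centre of its foot
- tape: bystander: tape measure 75 x 35 x 63 mm, standing on the bench on the right. Origin: centre of its underside
- square: bystander: try square, dark stock 135 x 26 x 20 mm and steel blade 190 mm, lying on the bench on the right. Origin: underside centre of the stock
- brush: bystander: hand brush lying on the bench at the left. Origin: its underside
Mind the look-alikes: they are no part of the job. Of the things that look like the front, the middle-sized one is meant.

How it is judged:
On the way, in this order (a step that is already met when the one before it is completed fails the run):
1. the drawer front is tipped up steeply, its lower edge down on the bench against the edge of the sanding board (angle between front's own z axis and vertical between 0.8 and 1.75 rad and y of lead in the frame of board between -0.025 and 0.005 m and height (world z) of lead below 0.022 m), for 0.1 s.
2. it lies turned over on the sanding board, plain face up (angle between front's own z axis and vertical above 3 rad and y of front in the frame of board above 0.015 m), for 0.1 s.
At the end, for the whole second after the job is handed in: The drawer front lies flat (within 0.05 rad) on the sanding board with its plain face up, wholly on the board (its centre within 140 mm of the board's middle along the edge), the edge nearest the groove against the stop strip (middle of the edge within 5 mm, square within 0.06 rad), at rest (angle between front's own z axis and vertical above 3.09 rad and height (world z) of front between 0.031 and 0.037 m and y of trail in the frame of stop between -0.005 and 0.003 m and angle between the y axis of front and the y axis of board, either way round below 0.06 rad and x of front in the frame of board between -0.14 and 0.14 m and linear speed of front below 0.01 m/s); the robot touches nothing.
It fails at once if the drawer front is picked up: both its leading and trailing edge more than 55 mm over the bench (height (world z) of each of lead, trail above 0.055 m).
It fails at once if a bystander is displaced by more than 20 mm (distance of any of rail, block, sander, glue, tape, square, brush from where it was at the start of the episode above 0.02 m).
It fails at once if a bystander is tipped over (angle between any of glue, tape, sander's own z axis and vertical above 0.5 rad).
It also fails if it takes over 61 s, if anything falls off the work surface, if the arm or the gripper's body presses on something with over 40 N, if the wrist force passes 120 N, or if a joint passes its speed limit or range.

ROBOT

A 6-joint arm with a two-finger parallel gripper is mounted at the origin on the work surface. World frame = base frame: x ahead of the robot, y to its left, z up, the work surface at z = 0. Lengths are in m, angles in rad, forces in N, time in s.
With the tool pointing down it reaches from about 0.375 to 0.9 m from the base axis. Payload 3.1 kg.
Tool frame: the origin (TCP) lies midway between the tips of the shut fingers; the grasp point (between the pads) lies pinch_z behind it (pinch_z is the distance from the TCP to the grasp point, in m); y points along the fingers, z is the direction in which the jaws open and shut, and the axes are right-handed (so a half turn about y gives the same grasp; the last joint's range is limited). The gripper opens to 87 mm and grips with 3 to 60 N. Pads are 19 mm wide; open, the fingers measure 117 mm over their backs; the gripper's body (75 mm by 190 mm) begins 51 mm behind the grasp point.
Start: joints at [-1.339, 0.527, 1.433, -0, 1.181, -0.178], TCP at [0.249, -0.573, 0.192] pointing down, gripper open.
Joint ranges: [-3.08, 3.08], [-0.75, 2.2], [0.22, 2.44], [-1.43, 4.57], [0, 2.65], [-2.85, 2.85]. Speed limits (rad/s): [2.79, 2.79, 3.14, 3.14, 3.14, 3.14].

INTERFACE

Orientations are given as a unit quaternion [x, y, z, w].
In Python, from rig import get_obs, camera, hand_in, pinch_z gives the robot as it stands. The module is installed in compiled form; this text tells all that it offers.
- The arm moves only by the tool arm_command, never from a script. Its argument "plan" is a list of rows, each a list of 2 entries, a list of its own where there are three numbers: the shift along the world's x, y, z in units of 25 mm (1.0 is 25 mm), then the turn about the world's z in units of 5 degrees (1.0 is 5 degrees). A call has 1 to 5 rows; each row is the pose to reach, as a shift and turn from the pose commanded when the call began; what a row does not reach only later rows make up. A row lasts 1/10 s, in which the tool goes at most 50 mm and 8.59 degrees, less where a joint would pass 70% of its speed; a pose out of reach is approached as far as the arm can. A call with a gripper value outside its range is refused whole. "fingers" is the opening, from -1 (shut) to 1 (fully open), set as the call begins (left out, the last holds). The fingers move at their own pace and stop on an object; "force" is the grip in N (left out, the last holds). Time passes only in rows, so rows that repeat a pose let the fingers close. It gives the time, the measured TCP pose, the force and the opening at its end, in the units of the state.
- get_obs(): the state, without advancing time (a new reading comes with each control period).
- camera(name): name is "scene" or "top" or "wrist"; returns a dict with "pixels" (400x640x3 uint8, red, green, blue), "camera_matrix" (3x3 intrinsics, pixels), "distortion" ([k1, k2, p1, p2, k3] as OpenCV has them; the pictures are not rectified), "R" (3x3) and "t" (3): a world point X has camera coordinates R X + t. Camera axes: x right, y down, z forward; pixel columns grow to the right and rows downward; lengths in m; the calibration is good to about 2 mm. A picture is of the moment at which its call begins. There is no depth.
- hand_in(): hands the job in, once; it reports no verdict.
The state is a dict: "time": time; "q": joint angles; "joint_velocities": joint speeds; "joint_torque": joint torques, N m; "position": TCP position; "tool_rot": TCP orientation; "ft_force": force on the tool from outside, world axes, zero at the start; "moment": the same for the moment, N m; "grip_width": finger opening in m.
Only numpy, scipy, OpenCV 4.12 (cv2) and the standard library are available. Lean on these libraries where they do the work, as an engineer would, in place of code of your own. Each camera call takes 0.05 s, during which the arm holds its last target.

## Working session

There is one attempt and no reset: what is moved stays moved. The work goes in short steps, Python scripts to look and compute and a tool call to move; the robot and the scene stay as the last step left them, time stands still between calls to the robot, and variables do not carry over. Pictures are saved under pics/ and viewed, and the job is handed in when it is done.

Besides the shell and the picture viewer there is one more tool, called after ">>>" in YAML: its name, and indented under it one key for each argument. arm_command: Moves the arm, as the interface text tells. Its arguments: {"type":"object","properties":{"plan":{"type":"array"},"fingers":{"type":"number"},"force":{"type":"number"}},"required":["plan"]}

```bash
mkdir -p pics; cat > h.py <<'E'
import numpy as np, cv2
from rig import get_obs, camera, pinch_z
def snap(n,f):
    c=camera(n); cv2.imwrite('pics/'+f+'.png',cv2.cvtColor(c['pixels'],cv2.COLOR_RGB2BGR)); np.savez('pics/'+f+'.npz',**{k:np.array(v) for k,v in c.items()}); return c
def ray(c,px,z):
    px=np.array(px,float).reshape(-1,1,2)
    u=cv2.undistortPoints(px,np.array(c['camera_matrix']),np.array(c['distortion'])).reshape(-1,2)
    R=np.array(c['R']);t=np.array(c['t']); o=-R.T@t
    d=np.c_[u,np.ones(len(u))]@R
    return o+d*((z-o[2])/d[:,2])[:,None]
def proj(c,X):
    return cv2.projectPoints(np.array(X,float).reshape(-1,3),cv2.Rodrigues(np.array(c['R']))[0],np.array(c['t']),np.array(c['camera_matrix']),np.array(c['distortion']))[0].reshape(-1,2)
E
python3 - <<'E'
from h import *
print(get_obs(),pinch_z)
for n in('scene','top','wrist'):
    c=snap(n,n+'0'); print(n,-np.array(c['R']).T@c['t'])
E
```

```text
{'time': 0.0, 'q': array([-1.33954235e+00,  5.28501191e-01,  1.43388400e+00,  7.23378066e-06,
        1.18137501e+00, -1.78484418e-01]), 'joint_velocities': array([ 0.00103232, -0.00011938, -0.00142323,  0.00084368,  0.00083944,
       -0.00129205]), 'joint_torque': array([ 1.06510286e-04, -4.40040457e+01, -1.76591152e+01,  6.31790701e-02,
        5.81494952e-02, -1.75058503e-04]), 'position': array([ 0.24883642, -0.57247409,  0.191156  ]), 'tool_rot': array([-0.14386998,  0.69308542, -0.69155314,  0.14383427]), 'ft_force': array([-1.0580021 , -0.71913937, -0.29895055]), 'moment': array([-0.03801806, -0.04489854,  0.00991422]), 'grip_width': 0.08695705308531937} 0.0187
scene [ 1.17801956 -0.29949622  0.8153854 ]
top [ 0.29103858 -0.01500335  1.76384239]
wrist [ 0.32155266 -0.54034298  0.38354819]
```

View pics/scene0.png

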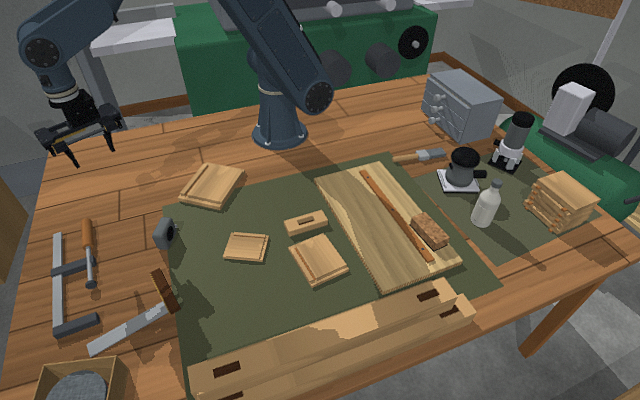

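View pics/top0.png

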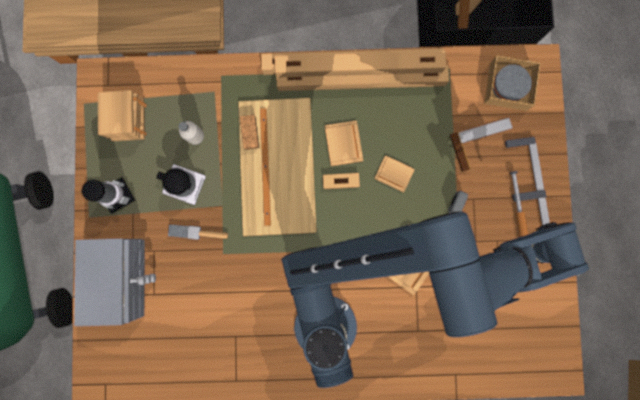

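View pics/wrist0.png

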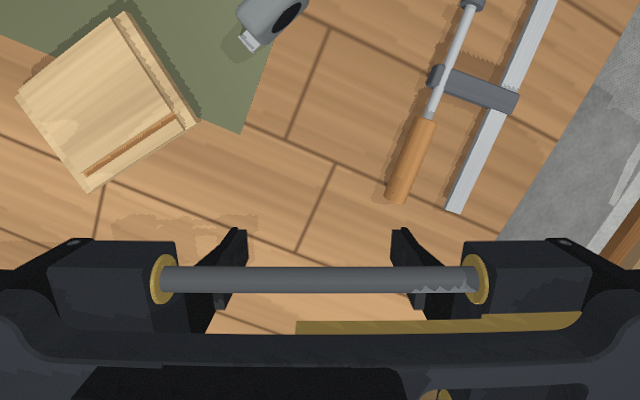

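```bash
python3 - <<'E'
from h import *
im=cv2.imread('pics/top0.png')[75:265,220:430]
cv2.imwrite('pics/c1.png',cv2.resize(im,None,fx=3.8,fy=3.1579,interpolation=cv2.INTER_CUBIC)[:600])
im=cv2.imread('pics/scene0.png')[150:310,160:480]
cv2.imwrite('pics/c2.png',cv2.resize(im,None,fx=2.5,fy=2.5,interpolation=cv2.INTER_CUBIC))
E
```

```text
(no output)
```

View pics/c1.png

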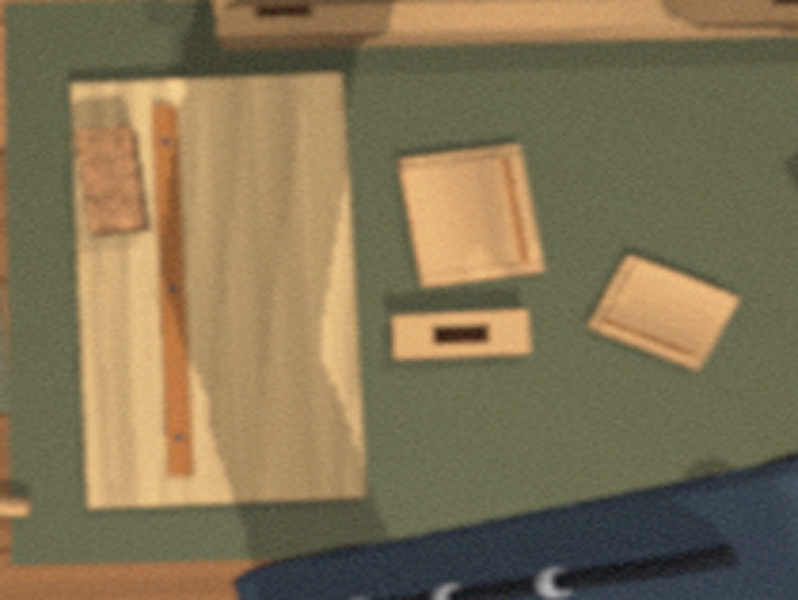

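View pics/c2.png

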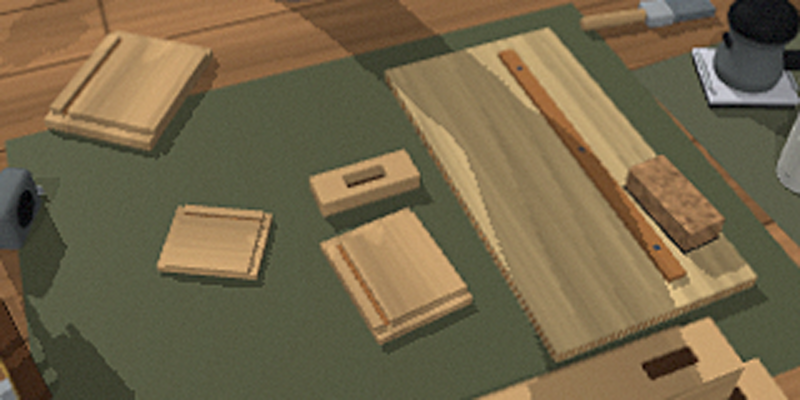

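```bash
python3 - <<'E'
from h import *
T=dict(np.load('pics/top0.npz'));S=dict(np.load('pics/scene0.npz'))
ft=np.array([(400,157),(520,145),(543,272),(421,287)])/[3.8,3.1579]+[220,75]
bt=np.array([(345,72),(365,497),(70,85),(88,508)])/[3.8,3.1579]+[220,75]
st=np.array([(177,104),(192,475)])/[3.8,3.1579]+[220,75]
rl=np.array([(390,315),(528,308),(530,352),(393,360)])/[3.8,3.1579]+[220,75]
fs=np.array([(473,291),(382,331),(321,242),(412,209)])/2.5+[160,150]
bs=np.array([(557,352),(388,72),(755,275),(547,29)])/2.5+[160,150]
ss=np.array([(668,278),(502,52)])/2.5+[160,150]
rs=np.array([(420,172),(326,197),(310,178),(404,150)])/2.5+[160,150]
np.set_printoptions(precision=4,suppress=True)
for n,a,b,z in(('front',ft,fs,.016),('board',bt,bs,.018),('stop',st,ss,.026),('rail',rl,rs,.022)):
    print(n);A=ray(T,a-.5,z)[:,:2];B=ray(S,b-.5,z)[:,:2];print(np.c_[A,B],A.mean(0),B.mean(0))
    print([np.linalg.norm(A[i]-A[i-1]) for i in range(len(A))],[np.linalg.norm(B[i]-B[i-1]) for i in range(len(A))])
E
```

```text
front
[[ 0.6798 -0.0202  0.674  -0.0122]
 [ 0.6899 -0.1286  0.6855 -0.1183]
 [ 0.5503 -0.1444  0.5546 -0.1403]
 [ 0.5372 -0.0349  0.5464 -0.0295]] [ 0.6143 -0.082 ] [ 0.6151 -0.0751]
[np.float64(0.1434018792925524), np.float64(0.10893853626803494), np.float64(0.140480118734137), np.float64(0.11032759222027799)] [np.float64(0.12882420512003753), np.float64(0.10674392956187018), np.float64(0.13270079009311678), np.float64(0.11105620777594209)]
board
[[0.7749 0.0269 0.7726 0.034 ]
 [0.3135 0.0212 0.318  0.0288]
 [0.768  0.276  0.7676 0.2777]
 [0.3088 0.2659 0.3116 0.2675]] [0.5413 0.1475] [0.5424 0.152 ]
[np.float64(0.5238272998630238), np.float64(0.46140788792569737), np.float64(0.5210011021753224), np.float64(0.45927704768270644)] [np.float64(0.5168196842847456), np.float64(0.4546946605299565), np.float64(0.5139275977374625), np.float64(0.45612775286866153)]
stop
[[0.7419 0.1786 0.7405 0.1828]
 [0.341  0.1726 0.3428 0.182 ]] [0.5414 0.1756] [0.5416 0.1824]
[np.float64(0.40093669682921174), np.float64(0.40093669682921174)] [np.float64(0.3976772786388104), np.float64(0.3976772786388104)]
rail
[[ 0.5069 -0.0063  0.5019 -0.0016]
 [ 0.5109 -0.1292  0.4994 -0.116 ]
 [ 0.4636 -0.1294  0.4649 -0.1242]
 [ 0.4585 -0.0076  0.4618 -0.0058]] [ 0.485  -0.0682] [ 0.482  -0.0619]
[np.float64(0.04845154553364128), np.float64(0.12297101434235154), np.float64(0.04735489541585388), np.float64(0.1218441611862663)] [np.float64(0.040249221163751646), np.float64(0.11447835490007154), np.float64(0.03542812601865054), np.float64(0.11843416812089959)]
```

```bash
python3 - <<'E'
from h import *
from scipy.spatial.transform import Rotation as Ro
print(Ro.from_quat(get_obs()['tool_rot']).as_matrix().round(3))
E
```

```text
[[-0.917 -0.     0.398]
 [-0.398  0.002 -0.917]
 [-0.    -1.    -0.002]]
```

>>> arm_command:
  plan:
    - [[1.1, 1.2, 0], 1.0]
    - [[2.2, 2.4, 0], 2.0]
    - [[3.3, 3.6, 0], 3.0]
    - [[4.4, 4.8, 0], 4.0]
    - [[5.5, 6.0, 0], 5.0]
  fingers: 1

```text
time: 0.65
position: [0.3873, -0.4218, 0.1919]
tool_rot: [-0.291, 0.644, -0.644, 0.291]
ft_force: [0.6, 0.1, 0.0]
grip_width: 0.087
```

>>> arm_command:
  plan:
    - [[1.1, 1.2, 0], 1.0]
    - [[2.2, 2.4, 0], 2.0]
    - [[3.3, 3.6, 0], 3.0]
    - [[4.4, 4.8, 0], 4.0]
    - [[5.5, 6.0, 0], 5.0]

```text
time: 1.15
position: [0.5248, -0.2717, 0.1919]
tool_rot: [-0.424, 0.566, -0.566, 0.424]
ft_force: [0.8, -0.6, 0.3]
grip_width: 0.0869
```

>>> arm_command:
  plan:
    - [[1.1, 1.2, 0], 1.0]
    - [[2.2, 2.4, -0.5], 2.0]
    - [[3.3, 3.6, -1], 3.0]
    - [[3.7, 3.8, -2], 3.5]
    - [[3.7, 3.8, -3], 3.5]

```text
time: 1.65
position: [0.6187, -0.1763, 0.1165]
tool_rot: [-0.505, 0.494, -0.495, 0.506]
ft_force: [1.3, -0.8, -0.2]
grip_width: 0.0869
```

```bash
python3 - <<'E'
from h import *
from scipy.spatial.transform import Rotation as Ro
print(Ro.from_quat(get_obs()['tool_rot']).as_matrix().round(3))
snap('wrist','wrist1');snap('scene','scene1')
E
```

```text
[[ 0.021  0.002  1.   ]
 [-1.    -0.001  0.021]
 [ 0.001 -1.     0.002]]
```

View pics/wrist1.png

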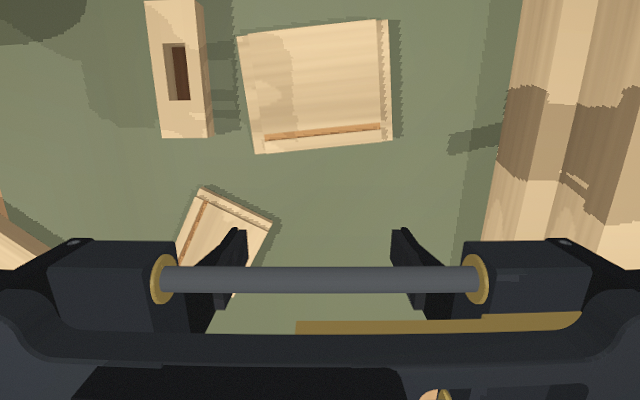

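View pics/scene1.png

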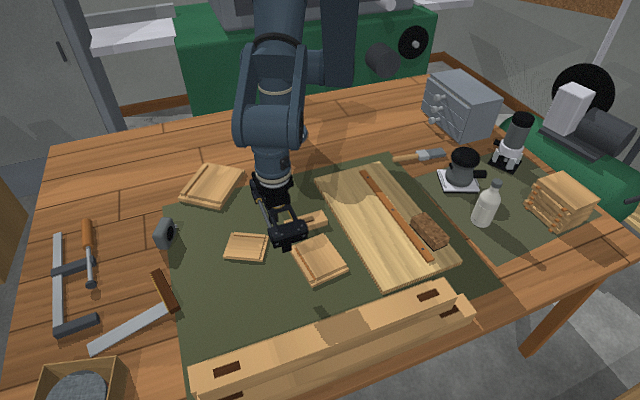

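```bash
python3 - <<'E'
from h import *
np.set_printoptions(precision=4,suppress=True)
T=dict(np.load('pics/top0.npz'));W=dict(np.load('pics/wrist1.npz'))
sm=np.array([(628,255),(740,297),(697,370),(588,325)])/[3.8,3.1579]+[220,75]
print(ray(T,sm,.016)[:,:2])
print('W small',ray(W,[(200,187),(277,225)],.016)[:,:2]); print('front',ray(W,[(256,154),(392,140),(378,19),(237,36)],.016)[:,:2],'rail',ray(W,[(193,0),(208,138),(163,138)],.022)[:,:2])
print(proj(W,[[.561,-.176,.116],[.675,-.176,.116],[.561,-.176,.0],[.675,-.176,0]]))
E
```

```text
[[ 0.5648 -0.2227]
 [ 0.5163 -0.3209]
 [ 0.4388 -0.2792]
 [ 0.49   -0.1841]]
W small [[ 0.4951 -0.1778]
 [ 0.5745 -0.2185]]
front [[ 0.5549 -0.1424]
 [ 0.6898 -0.1256]
 [ 0.6681 -0.0183]
 [ 0.5413 -0.0348]] rail [[ 0.5055 -0.0073]
 [ 0.51   -0.1266]
 [ 0.4655 -0.1272]]
[[237.8987 223.4271]
 [398.528  226.4642]
 [265.7841 182.7426]
 [370.7095 184.8494]]
```

>>> arm_command:
  plan:
    - [[0, 0, -1.7], 0]
    - [[0, 0, -3.4], 0]
    - [[0, 0, -4.2], 0]
    - [[0, 0, -4.4], 0]
    - [[0, 0, -4.4], 0]

```text
time: 2.25
position: [0.6166, -0.1788, 0.0075]
tool_rot: [0.504, -0.496, 0.496, -0.504]
ft_force: [-0.0, 0.6, 0.1]
grip_width: 0.0877
```

>>> arm_command:
  plan:
    - [[0, 0.8, -0.1], 0]
    - [[0, 1.2, -0.18], 0]
    - [[0, 1.5, -0.18], 0]
    - [[0, 1.8, -0.18], 0]
    - [[0, 2.1, -0.18], 0]

```text
time: 2.75
position: [0.6169, -0.1249, 0.0032]
tool_rot: [-0.504, 0.495, -0.496, 0.505]
ft_force: [0.4, 0.7, 0.1]
grip_width: 0.0872
```

>>> arm_command:
  plan:
    - [[0, 0.3, 0], 0]
    - [[0, 0.6, 0], 0]
    - [[0, 0.8, 0], 0]
    - [[0, 1.0, 0], 0]
    - [[0, 1.0, 0], 0]

```text
time: 3.25
position: [0.6164, -0.1, 0.0026]
tool_rot: [0.504, -0.496, 0.495, -0.504]
ft_force: [0.2, -0.3, 0.6]
grip_width: 0.0872
```

```bash
python3 - <<'E'
from h import *
snap('wrist','wrist2');snap('scene','scene2')
im=cv2.imread('pics/scene2.png')[150:310,220:460]
cv2.imwrite('pics/c3.png',cv2.resize(im,None,fx=3.3,fy=3.3,interpolation=cv2.INTER_CUBIC))
E
```

```text
(no output)
```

View pics/wrist2.png

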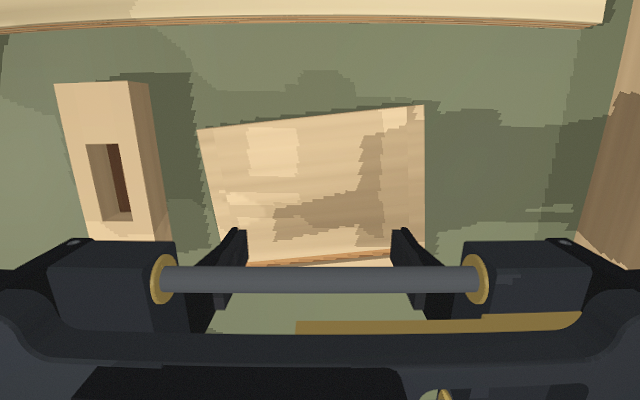

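View pics/c3.png

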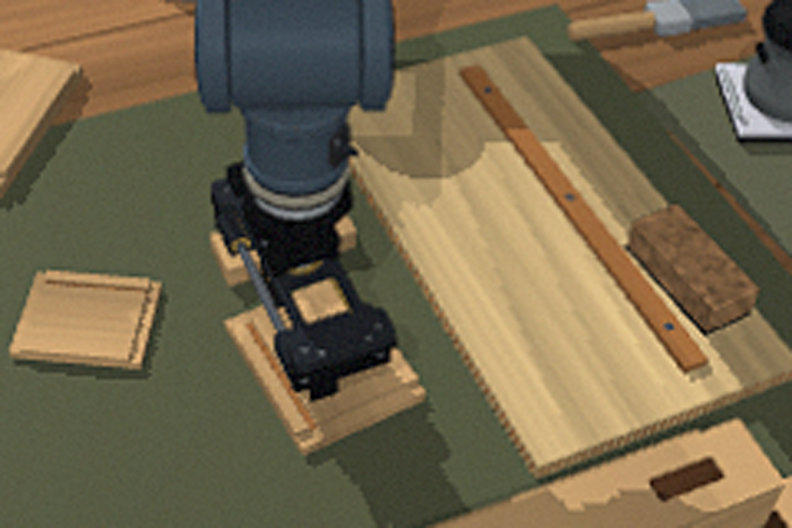

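```bash
python3 - <<'E'
from h import *
np.set_printoptions(precision=4,suppress=True)
S=dict(np.load('pics/scene2.npz'));W=dict(np.load('pics/wrist2.npz'))
print(ray(S,np.array([(228,320),(308,442),(423,390)])/3.3+[220,150],.016)[:,:2])
print('front',ray(W,[(248,262),(424,248),(425,105),(197,130)],.016)[:,:2],'board',ray(W,[(0,35),(300,22),(600,27)],.0)[:,:2],'top',ray(W,[(0,30),(300,15),(600,22)],.018)[:,:2])
print(proj(W,[[.573,-.1,.003],[.66,-.1,.003]]))
print(proj(S,[[.573,-.1,.003],[.66,-.1,.003]]), (proj(S,[[.573,-.1,.003],[.66,-.1,.003]])-[220,150])*3.3)
E
```

```text
[[ 0.558  -0.1379]
 [ 0.692  -0.118 ]
 [ 0.6801 -0.0165]]
front [[ 0.5678 -0.1221]
 [ 0.6874 -0.1095]
 [ 0.6769 -0.017 ]
 [ 0.5416 -0.0338]] board [[0.4103 0.0249]
 [0.6025 0.0294]
 [0.7893 0.0346]] top [[0.4298 0.0234]
 [0.6036 0.0283]
 [0.7726 0.0322]]
[[257.8191 224.9625]
 [381.0673 227.0009]]
[[304.1308 250.0446]
 [315.46   274.7595]] [[277.6317 330.1472]
 [315.0181 411.7062]]
```

>>> arm_command:
  plan:
    - [[0, 0, 0.8], 0]
    - [[0, -1.4, 1.0], 0]
    - [[0, -2.8, 1.0], 0]
    - [[0, -2.9, 0.6], 0]
    - [[0, -2.9, 0.4], 0]
  fingers: -0.1

```text
time: 3.85
position: [0.616, -0.1744, 0.0119]
tool_rot: [0.504, -0.497, 0.496, -0.504]
ft_force: [-0.6, 0.1, 0.0]
grip_width: 0.0549
```

>>> arm_command:
  plan:
    - [[0, 0, -0.1], 0]
    - [[0, 0, -0.2], 0]
    - [[0, 0, -0.3], 0]

```text
time: 4.15
position: [0.6164, -0.1721, 0.0048]
tool_rot: [0.505, -0.496, 0.495, -0.505]
ft_force: [-0.9, -0.2, -0.6]
grip_width: 0.0404
```

Look at where the tips are relative to the bench.

```bash
python3 - <<'E'
from h import *
print(get_obs()['position'],get_obs()['grip_width'])
S=snap('scene','scene3')
im=cv2.imread('pics/scene3.png')[200:300,230:360]
cv2.imwrite('pics/c4.png',cv2.resize(im,None,fx=6,fy=6,interpolation=cv2.INTER_CUBIC))
x,y=.6164,-.172
print((proj(S,[[x-.02,y,.003],[x+.02,y,.003],[x+.035,y,.003],[x+.035,y,.018]])-[230,200])*6)
E
```

```text
[ 0.61637976 -0.1720504   0.00479454] 0.04038262963501903
[[310.07970027 385.37439292]
 [337.76981702 456.10075546]
 [348.55354813 483.60494344]
 [346.70550154 463.69470277]]
```

View pics/c4.png

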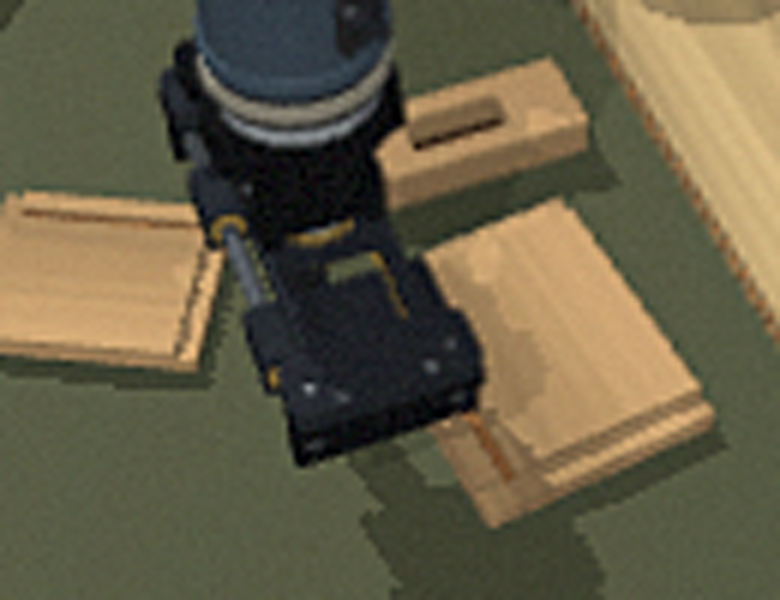

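>>> arm_command:
  plan:
    - [[0, 0, -0.08], 0]
    - [[0, 0, -0.12], 0]

```text
time: 4.4
position: [0.6167, -0.1729, 0.0021]
tool_rot: [-0.504, 0.496, -0.496, 0.504]
ft_force: [0.1, 0.2, 0.3]
grip_width: 0.0394
```

>>> arm_command:
  plan:
    - [[0, 0, -0.08], 0]
    - [[0, 0, -0.08], 0]

```text
time: 4.6
position: [0.6164, -0.1731, -0.0001]
tool_rot: [0.504, -0.496, 0.496, -0.504]
ft_force: [0.6, -0.1, -0.5]
grip_width: 0.0396
```

>>> arm_command:
  plan:
    - [[0, 0, -0.06], 0]
    - [[0, 0, -0.06], 0]

```text
time: 4.8
position: [0.6164, -0.1733, -0.0015]
tool_rot: [0.504, -0.496, 0.496, -0.504]
ft_force: [-0.1, 0.2, 0.7]
grip_width: 0.0393
```

>>> arm_command:
  plan:
    - [[0, 0, -0.06], 0]
    - [[0, 0, -0.06], 0]

```text
time: 5.0
position: [0.6164, -0.1732, -0.003]
tool_rot: [0.504, -0.496, 0.496, -0.504]
ft_force: [-0.7, -0.3, -0.4]
grip_width: 0.0392
```

>>> arm_command:
  plan:
    - [[0, 0, -0.06], 0]
    - [[0, 0, -0.06], 0]

```text
time: 5.2
position: [0.6164, -0.1732, -0.0046]
tool_rot: [0.504, -0.496, 0.496, -0.504]
ft_force: [0.3, 0.7, 0.3]
grip_width: 0.039
```

>>> arm_command:
  plan:
    - [[0, 0, -0.05], 0]
    - [[0, 0, -0.05], 0]

```text
time: 5.4
position: [0.6164, -0.1732, -0.0058]
tool_rot: [0.504, -0.496, 0.496, -0.504]
ft_force: [0.1, -0.5, 0.0]
grip_width: 0.0392
```

>>> arm_command:
  plan:
    - [[0, 0, -0.05], 0]
    - [[0, 0, -0.05], 0]

```text
time: 5.6
position: [0.6164, -0.1732, -0.007]
tool_rot: [0.504, -0.496, 0.496, -0.504]
ft_force: [0.3, -0.2, -0.2]
grip_width: 0.0394
```

>>> arm_command:
  plan:
    - [[0, 0, -0.05], 0]
    - [[0, 0, -0.05], 0]

```text
time: 5.8
position: [0.6164, -0.1732, -0.0083]
tool_rot: [0.504, -0.496, 0.496, -0.504]
ft_force: [1.0, -0.1, 0.3]
grip_width: 0.0389
```

>>> arm_command:
  plan:
    - [[0, 0, -0.05], 0]
    - [[0, 0, -0.05], 0]

```text
time: 6.0
position: [0.6165, -0.1732, -0.0095]
tool_rot: [0.504, -0.496, 0.496, -0.504]
ft_force: [0.6, -0.5, -0.5]
grip_width: 0.0389
```

>>> arm_command:
  plan:
    - [[0, 0, -0.05], 0]
    - [[0, 0, -0.05], 0]

```text
time: 6.2
position: [0.6164, -0.1731, -0.0108]
tool_rot: [0.504, -0.496, 0.496, -0.504]
ft_force: [-0.5, -0.5, -0.4]
grip_width: 0.0391
```

>>> arm_command:
  plan:
    - [[0, 0, -0.05], 0]
    - [[0, 0, -0.05], 0]

```text
time: 6.4
position: [0.6164, -0.1732, -0.012]
tool_rot: [0.504, -0.496, 0.496, -0.504]
ft_force: [0.5, 0.5, -0.5]
grip_width: 0.0392
```

>>> arm_command:
  plan:
    - [[0, 0, -0.05], 0]
    - [[0, 0, -0.05], 0]

```text
time: 6.6
position: [0.6164, -0.1732, -0.0133]
tool_rot: [0.504, -0.496, 0.496, -0.504]
ft_force: [-0.3, -0.7, -0.1]
grip_width: 0.0391
```

```bash
python3 - <<'E'
from h import *
S=snap('wrist','wrist4');S=snap('scene','scene4')
im=cv2.imread('pics/scene4.png')[200:300,230:360]
cv2.imwrite('pics/c5.png',cv2.resize(im,None,fx=6,fy=6,interpolation=cv2.INTER_CUBIC))
E
```

```text
(no output)
```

View pics/wrist4.png

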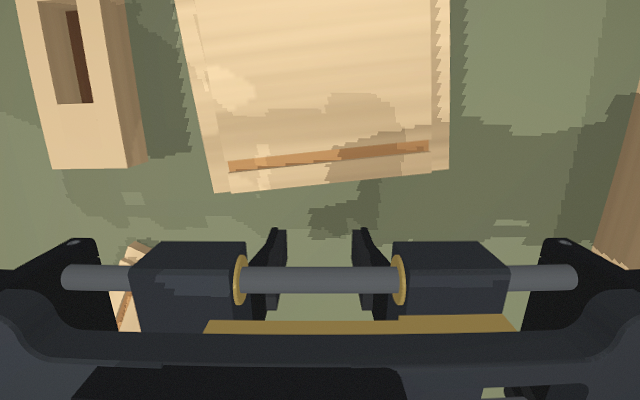

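View pics/c5.png

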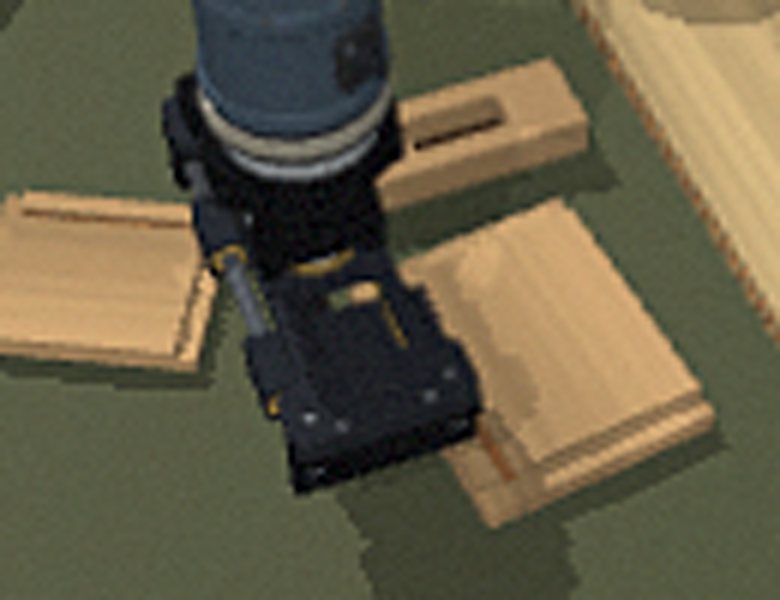

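```bash
python3 - <<'E'
from h import *
W=dict(np.load('pics/wrist1.npz'))
p=np.array([.6187,-.1763,.1165])
# z along ray of both tip pixels until separation = 0.087
for z in np.arange(0,.08,.01):
    a,b=ray(W,[(247,229),(391,229)],p[2]+z); print(round(z,3),np.linalg.norm(a-b).round(4),(a-p).round(4),(b-p).round(4))
W=dict(np.load('pics/wrist4.npz'));p=np.array([.6164,-.1732,-.0133])
print('narrow')
for z in np.arange(0,.08,.01):
    a,b=ray(W,[(287,229),(351,229)],p[2]+z); print(round(z,3),np.linalg.norm(a-b).round(4),(a-p).round(4),(b-p).round(4))
E
cat > /dev/null; python3 - <<'E'
import cv2
im=cv2.imread('pics/wrist4.png')[200:330,220:420]
cv2.imwrite('pics/c6.png',cv2.resize(im,None,fx=4,fy=4,interpolation=cv2.INTER_CUBIC))
E
```

```text
0.0 0.1023 [-0.0513 -0.0036 -0.    ] [ 0.051  -0.0015 -0.    ]
0.01 0.097 [-0.0488  0.0008  0.01  ] [0.0482 0.0027 0.01  ]
0.02 0.0917 [-0.0462  0.0051  0.02  ] [0.0454 0.007  0.02  ]
0.03 0.0863 [-0.0437  0.0095  0.03  ] [0.0426 0.0113 0.03  ]
0.04 0.081 [-0.0412  0.0139  0.04  ] [0.0398 0.0155 0.04  ]
0.05 0.0757 [-0.0386  0.0183  0.05  ] [0.0371 0.0198 0.05  ]
0.06 0.0704 [-0.0361  0.0226  0.06  ] [0.0343 0.0241 0.06  ]
0.07 0.065 [-0.0335  0.027   0.07  ] [0.0315 0.0283 0.07  ]
narrow
0.0 0.0454 [-0.0229 -0.0028 -0.    ] [ 0.0225 -0.002  -0.    ]
0.01 0.043 [-0.0218  0.0015  0.01  ] [0.0212 0.0023 0.01  ]
0.02 0.0406 [-0.0207  0.0058  0.02  ] [0.02   0.0065 0.02  ]
0.03 0.0383 [-0.0196  0.0102  0.03  ] [0.0187 0.0108 0.03  ]
0.04 0.0359 [-0.0184  0.0145  0.04  ] [0.0175 0.0151 0.04  ]
0.05 0.0336 [-0.0173  0.0188  0.05  ] [0.0162 0.0194 0.05  ]
0.06 0.0312 [-0.0162  0.0232  0.06  ] [0.015  0.0237 0.06  ]
0.07 0.0288 [-0.0151  0.0275  0.07  ] [0.0137 0.028  0.07  ]
```

View pics/c6.png

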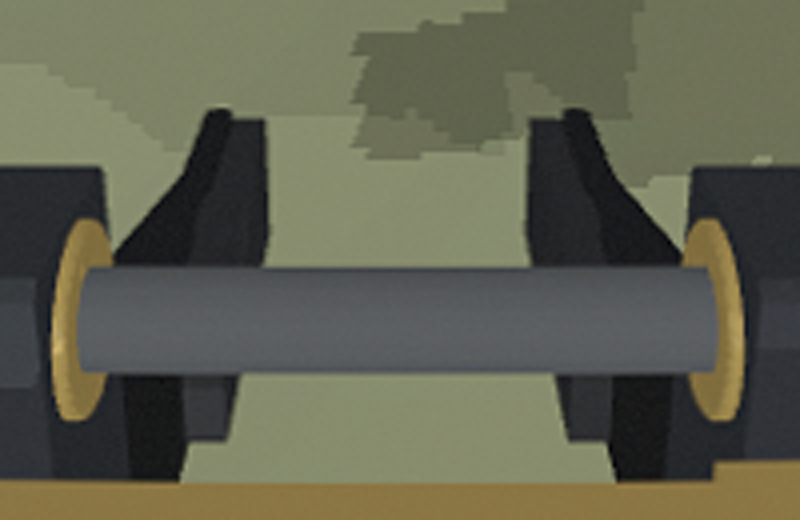

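>>> arm_command:
  plan:
    - [[0, 0, -0.1], 0]
    - [[0, 0, -0.2], 0]
    - [[0, 0, -0.2], 0]

```text
time: 7.0
position: [0.6162, -0.173, -0.0186]
tool_rot: [0.504, -0.496, 0.495, -0.504]
ft_force: [-1.0, -0.3, -0.3]
grip_width: 0.0388
```

>>> arm_command:
  plan:
    - [[0, 0, -0.06], 0]
    - [[0, 0, -0.06], 0]

```text
time: 7.2
position: [0.6164, -0.1732, -0.0199]
tool_rot: [0.504, -0.496, 0.496, -0.504]
ft_force: [0.4, 0.1, 0.1]
grip_width: 0.0393
```

>>> arm_command:
  plan:
    - [[0, 0, -0.05], 0]
    - [[0, 0, -0.05], 0]

```text
time: 7.4
position: [0.6165, -0.1732, -0.021]
tool_rot: [0.504, -0.496, 0.496, -0.504]
ft_force: [-0.6, -0.1, 0.0]
grip_width: 0.039
```

>>> arm_command:
  plan:
    - [[0, 0, -0.05], 0]
    - [[0, 0, -0.05], 0]

```text
time: 7.6
position: [0.6164, -0.1732, -0.0222]
tool_rot: [0.504, -0.496, 0.496, -0.504]
ft_force: [1.2, 0.9, 0.5]
grip_width: 0.0385
```

>>> arm_command:
  plan:
    - [[0, 0, -0.05], 0]
    - [[0, 0, -0.05], 0]

```text
time: 7.8
position: [0.6164, -0.1732, -0.0235]
tool_rot: [0.504, -0.496, 0.496, -0.504]
ft_force: [0.5, -0.5, 0.3]
grip_width: 0.0389
```

>>> arm_command:
  plan:
    - [[0, 0, -0.05], 0]
    - [[0, 0, -0.05], 0]

```text
time: 8.0
position: [0.6164, -0.1731, -0.0248]
tool_rot: [0.504, -0.496, 0.496, -0.504]
ft_force: [-0.2, 1.1, -0.0]
grip_width: 0.039
```

>>> arm_command:
  plan:
    - [[0, 0, -0.05], 0]
    - [[0, 0, -0.05], 0]

```text
time: 8.2
position: [0.6164, -0.1731, -0.026]
tool_rot: [0.504, -0.496, 0.496, -0.504]
ft_force: [0.9, 0.3, -0.6]
grip_width: 0.039
```

>>> arm_command:
  plan:
    - [[0, 0, -0.05], 0]
    - [[0, 0, -0.05], 0]

```text
time: 8.4
position: [0.6164, -0.1732, -0.0273]
tool_rot: [0.504, -0.496, 0.496, -0.504]
ft_force: [0.1, 0.2, 0.1]
grip_width: 0.039
```

>>> arm_command:
  plan:
    - [[0, 0, -0.05], 0]
    - [[0, 0, -0.05], 0]

```text
time: 8.6
position: [0.6164, -0.1732, -0.0285]
tool_rot: [0.504, -0.496, 0.496, -0.504]
ft_force: [-0.1, 0.2, 0.0]
grip_width: 0.0392
```

>>> arm_command:
  plan:
    - [[0, 0.5, 0], 0]
    - [[0, 0.9, 0], 0]
    - [[0, 1.2, 0], 0]
    - [[0, 1.5, 0], 0]
    - [[0, 1.6, 0], 0]

```text
time: 9.1
position: [0.6163, -0.1319, -0.0284]
tool_rot: [0.505, -0.496, 0.495, -0.505]
ft_force: [-0.6, -1.1, -1.7]
grip_width: 0.0398
```

```bash
python3 - <<'E'
from h import *
S=snap('wrist','wrist5');S=snap('scene','scene5')
a=cv2.imread('pics/scene5.png')[190:300,230:360];b=cv2.imread('pics/wrist5.png')[:330]
cv2.imwrite('pics/c7.png',cv2.resize(a,None,fx=5,fy=5,interpolation=cv2.INTER_CUBIC));
E
```

```text
(no output)
```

View pics/wrist5.png

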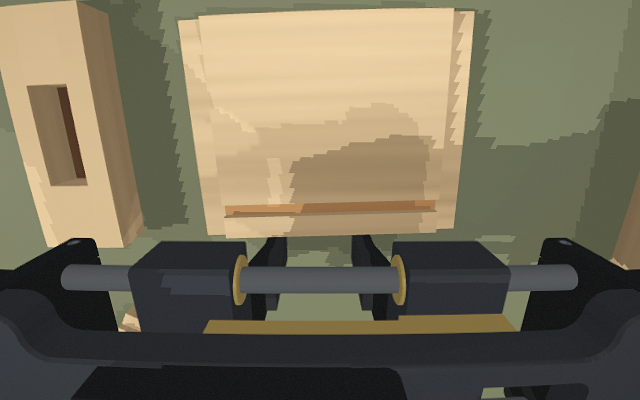

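View pics/c7.png

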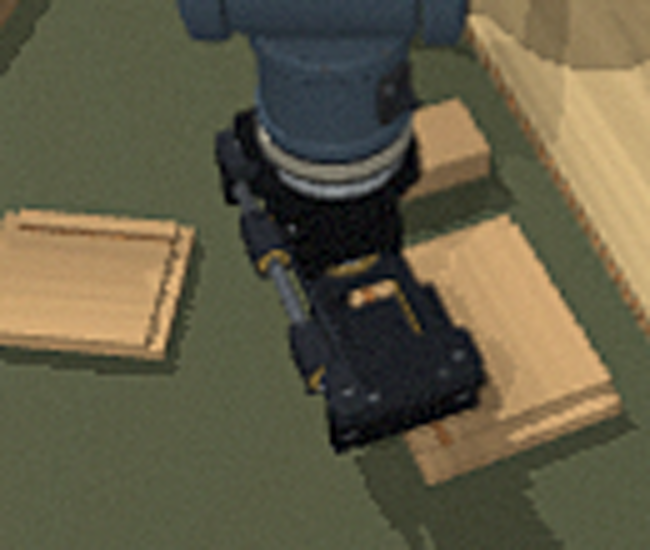

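>>> arm_command:
  plan:
    - [[0, 0.3, 0], 0]
    - [[0, 0.6, 0], 0]
    - [[0, 0.9, 0], 0]
    - [[0, 1.2, 0], 0]
    - [[0, 1.4, 0], 0]

```text
time: 9.7
position: [0.6165, -0.0974, -0.0283]
tool_rot: [0.504, -0.496, 0.496, -0.504]
ft_force: [-0.4, -1.3, 0.6]
grip_width: 0.0395
```

>>> arm_command:
  plan:
    - [[0, 0.1, 0], 0]
    - [[0, 0.15, 0], 0]
    - [[0, 0.2, 0], 0]
    - [[0, 0.2, 0], 0]

```text
time: 10.1
position: [0.6166, -0.0932, -0.0283]
tool_rot: [-0.504, 0.496, -0.496, 0.504]
ft_force: [-1.0, -1.3, 0.1]
grip_width: 0.0393
```

>>> arm_command:
  plan:
    - [[0, -0.2, 0], 0]
    - [[0, -0.2, -0.05], 0]
    - [[0, -0.2, -0.08], 0]
    - [[0, -0.2, -0.08], 0]

```text
time: 10.5
position: [0.6166, -0.0988, -0.0299]
tool_rot: [0.504, -0.496, 0.496, -0.504]
ft_force: [-0.0, -0.8, 3.2]
grip_width: 0.0393
```

>>> arm_command:
  plan:
    - [[0, 0, -0.06], 0]
    - [[0, 0, -0.06], 0]

```text
time: 10.7
position: [0.6166, -0.0988, -0.03]
tool_rot: [0.504, -0.495, 0.496, -0.504]
ft_force: [-2.8, -0.7, 11.4]
grip_width: 0.039
```

>>> arm_command:
  plan:
    - [[0, 0, -0.06], 0]
    - [[0, 0, -0.06], 0]

```text
time: 10.9
position: [0.6166, -0.0988, -0.03]
tool_rot: [0.504, -0.495, 0.496, -0.504]
ft_force: [-5.3, -1.7, 20.8]
grip_width: 0.0395
```

>>> arm_command:
  plan:
    - [[0, 0, 0.18], 0]
    - [[0, 0.15, 0.18], 0]
    - [[0, 0.3, 0.18], 0]
    - [[0, 0.35, 0.18], 0]
    - [[0, 0.35, 0.18], 0]

```text
time: 11.4
position: [0.6171, -0.0928, -0.0287]
tool_rot: [0.506, -0.494, 0.497, -0.504]
ft_force: [-2.5, -10.2, 4.1]
grip_width: 0.0391
```

>>> arm_command:
  plan:
    - [[0, 0.06, 0], 0]
    - [[0, 0.06, 0], 0]

```text
time: 11.6
position: [0.6172, -0.0928, -0.0287]
tool_rot: [0.506, -0.493, 0.497, -0.503]
ft_force: [-3.1, -14.2, 2.9]
grip_width: 0.0392
```

```bash
python3 - <<'E'
from h import *
S=snap('wrist','wrist6')
print(ray(S,[(100,60),(300,60)],.018))
E
```

```text
[[0.51255197 0.00831714 0.018     ]
 [0.6061726  0.00857984 0.018     ]]
```

View pics/wrist6.png

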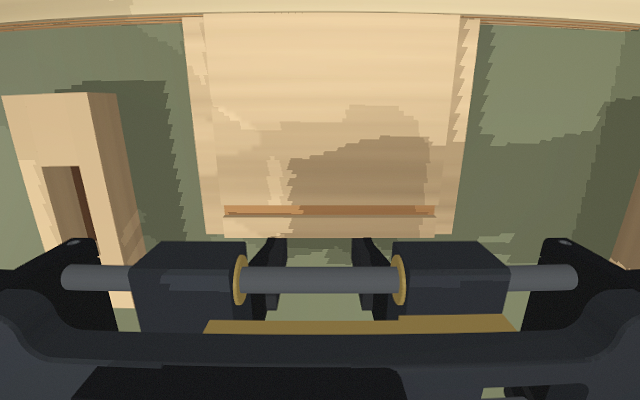

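>>> arm_command:
  plan:
    - [[0, 0.02, 1.12], 0]
    - [[0, 0.36, 2.36], 0]
    - [[0, 1.15, 3.42], 0]
    - [[0, 2.2, 4.06], 0]
    - [[0, 2.85, 4.25], 0]

```text
time: 12.15
position: [0.6172, -0.0151, 0.0786]
tool_rot: [-0.504, 0.495, -0.496, 0.505]
ft_force: [1.4, -0.7, -0.3]
grip_width: 0.0395
```

```bash
python3 - <<'E'
from h import *
S=snap('wrist','wrist7');S=snap('scene','scene7')
a=cv2.imread('pics/scene7.png')[150:300,220:400]
cv2.imwrite('pics/c8.png',cv2.resize(a,None,fx=4,fy=4,interpolation=cv2.INTER_CUBIC));
E
```

```text
(no output)
```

View pics/wrist7.png

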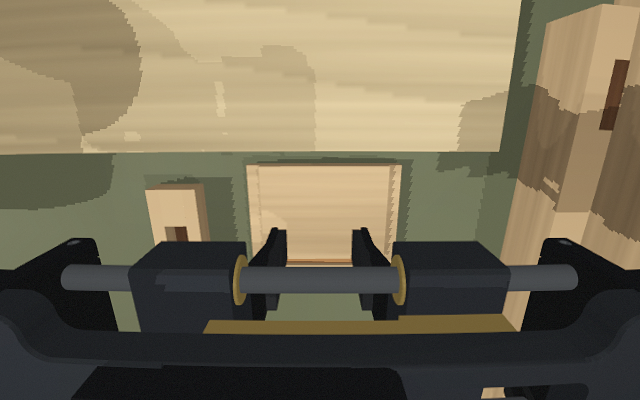

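View pics/c8.png

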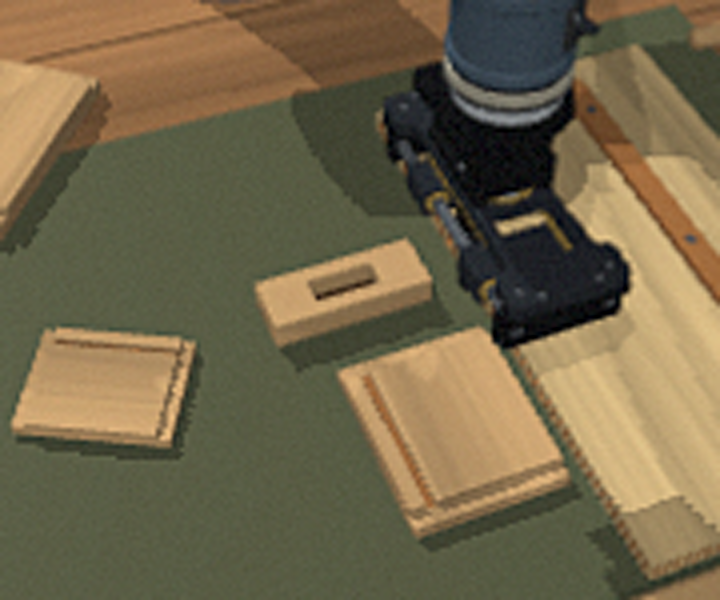

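>>> arm_command:
  plan:
    - [[0, -1.8, 0], 0]
    - [[0, -3.6, 0], 0]
    - [[0, -4.3, -1], 0]
    - [[0, -4.3, -2.8], 0]
    - [[0, -4.3, -3.9], 0]

```text
time: 12.75
position: [0.6139, -0.1255, -0.0243]
tool_rot: [0.505, -0.498, 0.495, -0.503]
ft_force: [-0.9, 0.7, -0.3]
grip_width: 0.0396
```

>>> arm_command:
  plan:
    - [[0, 0, -0.25], 0]
    - [[0, 0, -0.36], 0]
    - [[0, 0, -0.36], 0]

```text
time: 13.05
position: [0.6143, -0.1246, -0.0298]
tool_rot: [0.505, -0.497, 0.494, -0.503]
ft_force: [0.2, -0.2, -0.8]
grip_width: 0.0395
```

>>> arm_command:
  plan:
    - [[0, 0.4, 0.02], 0]
    - [[0, 0.8, 0.02], 0]
    - [[0, 1.1, 0.02], 0]
    - [[0, 1.3, 0.02], 0]
    - [[0, 1.35, 0.02], 0]

```text
time: 13.55
position: [0.6165, -0.0928, -0.0286]
tool_rot: [0.507, -0.493, 0.496, -0.504]
ft_force: [-2.3, -12.8, -0.6]
grip_width: 0.0396
```

>>> arm_command:
  plan:
    - [[0, 0.1, 0], 0]
    - [[0, 0.1, 0], 0]

```text
time: 13.75
position: [0.6165, -0.0928, -0.0286]
tool_rot: [0.507, -0.493, 0.497, -0.503]
ft_force: [-4.5, -14.1, -0.1]
grip_width: 0.0389
```

>>> arm_command:
  plan:
    - [[0, 0.08, 1.2], 0]

```text
time: 13.85
position: [0.6166, -0.092, -0.0009]
tool_rot: [0.507, -0.493, 0.497, -0.503]
ft_force: [-1.1, -12.0, 1.5]
grip_width: 0.039
```

>>> arm_command:
  plan:
    - [[0, 0.45, 1.2], 0]

```text
time: 13.95
position: [0.6168, -0.082, 0.0322]
tool_rot: [0.508, -0.493, 0.497, -0.502]
ft_force: [-2.9, -12.6, 4.9]
grip_width: 0.0389
```

>>> arm_command:
  plan:
    - [[0, 0.9, 1.02], 0]

```text
time: 14.05
position: [0.6182, -0.0578, 0.0595]
tool_rot: [0.505, -0.493, 0.499, -0.503]
ft_force: [0.4, -2.9, 2.5]
grip_width: 0.0391
```

>>> arm_command:
  plan:
    - [[0, 1.0, 0.42], 0]

```text
time: 14.15
position: [0.6191, -0.0321, 0.073]
tool_rot: [0.506, -0.491, 0.499, -0.504]
ft_force: [-4.6, -9.5, 20.0]
grip_width: 0.0395
```

```bash
python3 - <<'E'
from h import *
S=snap('scene','scene8');print(get_obs()['ft_force'])
a=cv2.imread('pics/scene8.png')[150:300,220:400]
cv2.imwrite('pics/c9.png',cv2.resize(a,None,fx=4,fy=4,interpolation=cv2.INTER_CUBIC));
E
```

```text
[-6.67324343 -6.64917062 24.99489383]
```

View pics/c9.png

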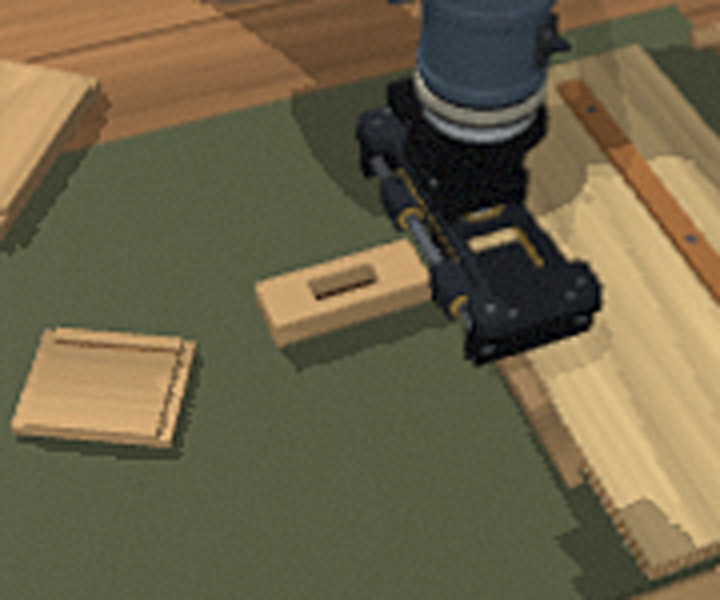

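>>> arm_command:
  plan:
    - [[0, 0.9, 0.3], 0]

```text
time: 14.3
position: [0.6188, -0.0075, 0.0794]
tool_rot: [-0.504, 0.493, -0.498, 0.504]
ft_force: [-1.4, -0.0, 2.7]
grip_width: 0.0389
```

```bash
python3 - <<'E'
from h import *
S=snap('scene','scene9');print(get_obs()['ft_force'])
a=cv2.imread('pics/scene9.png')[150:300,220:400]
cv2.imwrite('pics/c10.png',cv2.resize(a,None,fx=4,fy=4,interpolation=cv2.INTER_CUBIC));
snap('wrist','wrist9')
E
```

```text
[-0.37252376  1.17789704 12.72755612]
```

View pics/c10.png

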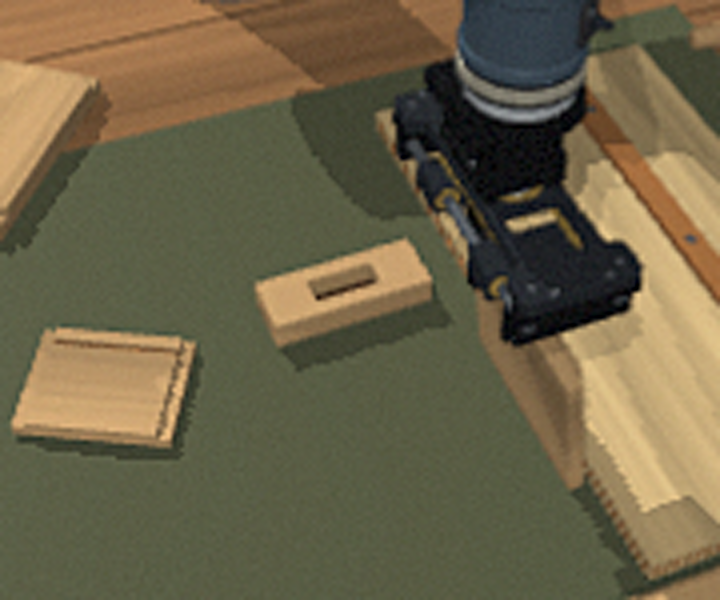

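View pics/wrist9.png

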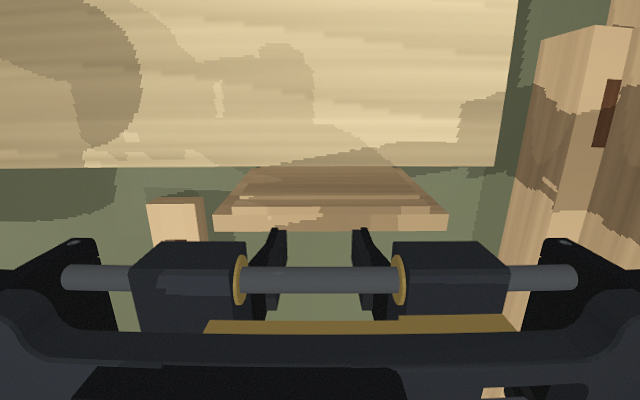

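```bash
python3 - <<'E'
from h import *
W=dict(np.load('pics/wrist9.npz'))
for z in(.10,.106,.11,.114): print(z,ray(W,[(213,231),(448,231)],z)[:,:2],ray(W,[(232,205),(433,205)],z)[:,:2])
print(get_obs()['position'])
E
```

```text
0.1 [[0.55061562 0.00213544]
 [0.7007731  0.00435793]] [[0.56399905 0.01981136]
 [0.68861385 0.02178022]]
0.106 [[0.55288422 0.00480914]
 [0.69779126 0.00695392]] [[0.56579969 0.021867  ]
 [0.68605718 0.02376702]]
0.11 [[0.55439662 0.00659161]
 [0.69580337 0.00868458]] [[0.56700011 0.02323742]
 [0.68435273 0.02509155]]
0.114 [[0.55590902 0.00837408]
 [0.69381547 0.01041524]] [[0.56820053 0.02460785]
 [0.68264828 0.02641608]]
[ 0.61874552 -0.00266104  0.07903427]
```

>>> arm_command:
  plan:
    - [[0, 0, 0.2], 0]
    - [[0, -0.2, 0.4], 0]
    - [[0, -0.8, 0.4], 0]
    - [[0, -1.1, 0], 0]
    - [[0, -1.1, -1.0], 0]

```text
time: 14.9
position: [0.6185, -0.0349, 0.0505]
tool_rot: [-0.503, 0.495, -0.498, 0.504]
ft_force: [0.5, -0.1, -1.0]
grip_width: 0.0389
```

```bash
python3 - <<'E'
from h import *
S=snap('scene','scene10');print(get_obs()['ft_force'],get_obs()['position'])
a=cv2.imread('pics/scene10.png')[150:300,220:400]
cv2.imwrite('pics/c11.png',cv2.resize(a,None,fx=4,fy=4,interpolation=cv2.INTER_CUBIC));
E
```

```text
[-1.33716466 -0.499012   -2.52502824] [ 0.61403345 -0.03357938  0.04504677]
```

View pics/c11.png

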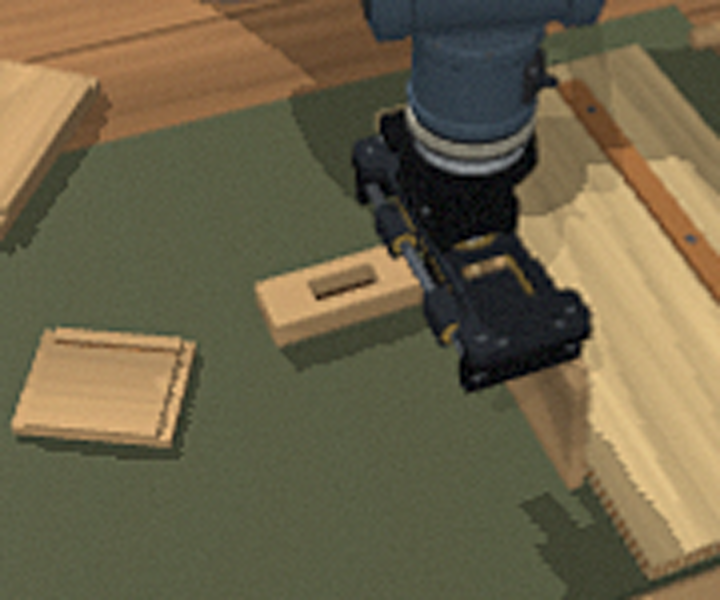

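>>> arm_command:
  plan:
    - [[0, 0.4, 0.4], 0]
    - [[0, 0.9, 0.4], 0]
    - [[0, 1.3, 0.4], 0]
    - [[0, 1.6, 0.4], 0]
    - [[0, 1.9, 0.4], 0]

```text
time: 15.45
position: [0.6168, 0.0165, 0.0606]
tool_rot: [-0.504, 0.495, -0.496, 0.505]
ft_force: [-0.1, -0.1, 0.8]
grip_width: 0.0392
```

>>> arm_command:
  plan:
    - [[0, 0.3, 0], 0]
    - [[0, 0.6, 0], 0]
    - [[0, 0.9, 0], 0]
    - [[0, 1.1, 0], 0]
    - [[0, 1.1, 0], 0]

```text
time: 15.95
position: [0.6164, 0.0435, 0.0598]
tool_rot: [0.504, -0.496, 0.495, -0.504]
ft_force: [0.7, -0.5, 0.2]
grip_width: 0.0391
```

```bash
python3 - <<'E'
from h import *
S=snap('scene','scene11');print(get_obs()['ft_force'],get_obs()['position'])
a=cv2.imread('pics/scene11.png')[150:300,220:460]
cv2.imwrite('pics/c12.png',cv2.resize(a,None,fx=3.3,fy=3.3,interpolation=cv2.INTER_CUBIC));
E
```

```text
[ 0.72324461 -0.26894527 -0.40739413] [0.61650943 0.04310177 0.05985698]
```

View pics/c12.png

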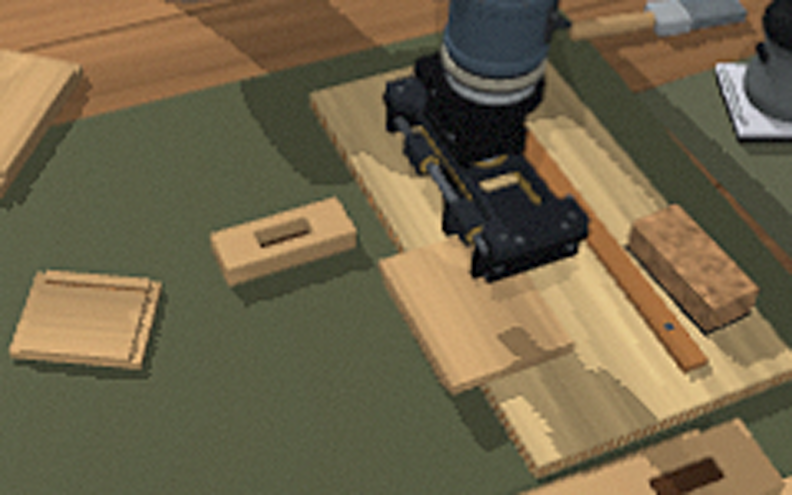

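>>> arm_command:
  plan:
    - [[0, -1.2, 0], 0]
    - [[0, -2.4, 0], 0]
    - [[0, -2.8, -0.6], 0]
    - [[0, -2.8, -1.8], 0]
    - [[0, -2.8, -2.5], 0]

```text
time: 16.5
position: [0.6151, -0.0275, -0.005]
tool_rot: [0.504, -0.497, 0.495, -0.503]
ft_force: [0.5, 0.3, -0.1]
grip_width: 0.0389
```

>>> arm_command:
  plan:
    - [[0, 0.4, -0.1], 0]
    - [[0, 0.8, -0.1], 0]
    - [[0, 1.2, -0.1], 0]
    - [[0, 1.6, -0.1], 0]
    - [[0, 1.8, -0.1], 0]

```text
time: 17.0
position: [0.6171, 0.0194, -0.0041]
tool_rot: [-0.504, 0.495, -0.496, 0.505]
ft_force: [-0.2, -1.7, 0.9]
grip_width: 0.039
```

```bash
python3 - <<'E'
from h import *
S=snap('scene','scene12');S=snap('wrist','wrist12');print(get_obs()['ft_force'],get_obs()['position'])
a=cv2.imread('pics/scene12.png')[150:300,220:460]
cv2.imwrite('pics/c13.png',cv2.resize(a,None,fx=3.3,fy=3.3,interpolation=cv2.INTER_CUBIC));
E
```

```text
[0.07474307 0.81795232 0.00760319] [ 0.61698093  0.01911112 -0.00429002]
```

View pics/c13.png

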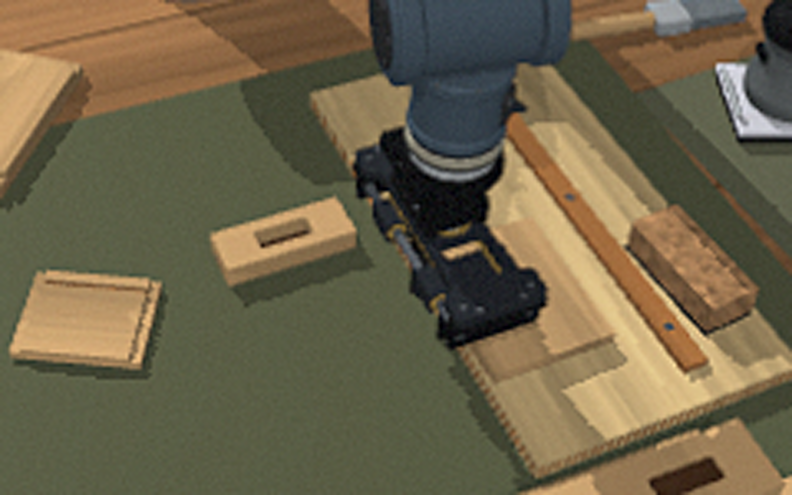

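View pics/wrist12.png

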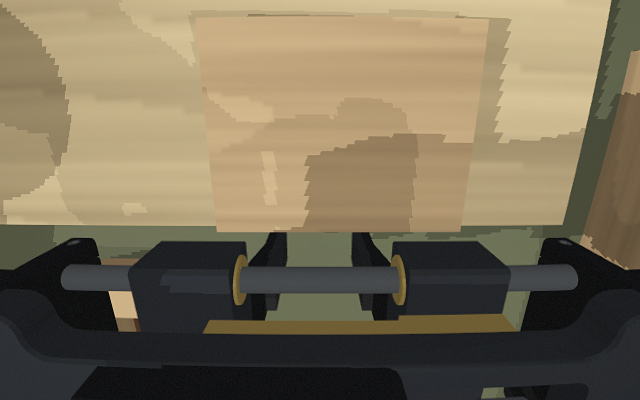

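>>> arm_command:
  plan:
    - [[0, 0.3, 0], 0]
    - [[0, 0.6, 0], 0]
    - [[0, 0.9, 0], 0]
    - [[0, 1.15, 0], 0]
    - [[0, 1.35, 0], 0]

```text
time: 17.6
position: [0.6166, 0.0521, -0.0051]
tool_rot: [-0.504, 0.496, -0.496, 0.504]
ft_force: [-0.3, -2.4, 0.5]
grip_width: 0.0391
```

>>> arm_command:
  plan:
    - [[0, 0.06, 0], 0]
    - [[0, 0.12, 0], 0]
    - [[0, 0.18, 0], 0]
    - [[0, 0.18, 0], 0]

```text
time: 18.0
position: [0.6165, 0.0561, -0.0052]
tool_rot: [-0.504, 0.496, -0.496, 0.504]
ft_force: [0.7, -1.3, 0.3]
grip_width: 0.039
```

>>> arm_command:
  plan:
    - [[0, 0.06, 0], 0]
    - [[0, 0.12, 0], 0]
    - [[0, 0.16, 0], 0]
    - [[0, 0.16, 0], 0]

```text
time: 18.4
position: [0.6168, 0.0573, -0.0052]
tool_rot: [0.506, -0.494, 0.496, -0.504]
ft_force: [-0.5, -9.5, 1.4]
grip_width: 0.0391
```

>>> arm_command:
  plan:
    - [[0, 0.06, 0], 0]
    - [[0, 0.1, 0], 0]
    - [[0, 0.1, 0], 0]

```text
time: 18.7
position: [0.6168, 0.0574, -0.0051]
tool_rot: [0.507, -0.493, 0.497, -0.503]
ft_force: [-0.8, -15.9, 0.6]
grip_width: 0.0388
```

Against the stop at ~16 N. Back off, rise, and check.

>>> arm_command:
  plan:
    - [[0, -0.4, 0], 0]
    - [[0, -1.2, 0], 0]
    - [[0, -2.4, 1], 0]
    - [[0, -4, 2], 0]
    - [[0, -5, 3.5], 0]

```text
time: 19.2
position: [0.6148, -0.0637, 0.0813]
tool_rot: [0.505, -0.498, 0.494, -0.503]
ft_force: [0.5, -0.1, 0.3]
grip_width: 0.039
```

>>> arm_command:
  plan:
    - [[0, -1.5, 1], 0]
    - [[0, -3, 2], 0]
    - [[0, -4, 2], 0]
    - [[0, -4, 2], 0]

```text
time: 19.6
position: [0.6174, -0.1661, 0.1335]
tool_rot: [-0.503, 0.496, -0.498, 0.504]
ft_force: [-0.3, 0.2, -0.5]
grip_width: 0.0391
```

```bash
python3 - <<'E'
from h import *
S=snap('scene','scene13');S=snap('top','top13');S=snap('wrist','wrist13');print(get_obs()['ft_force'],get_obs()['position'])
a=cv2.imread('pics/scene13.png')[150:300,280:470]
cv2.imwrite('pics/c14.png',cv2.resize(a,None,fx=4,fy=4,interpolation=cv2.INTER_CUBIC));
a=cv2.imread('pics/top13.png')[75:265,220:430]
cv2.imwrite('pics/c15.png',cv2.resize(a,None,fx=3,fy=3,interpolation=cv2.INTER_CUBIC));
E
```

```text
[-0.09661832  0.46586695  0.13265616] [ 0.61560443 -0.1610901   0.13152358]
```

View pics/c14.png

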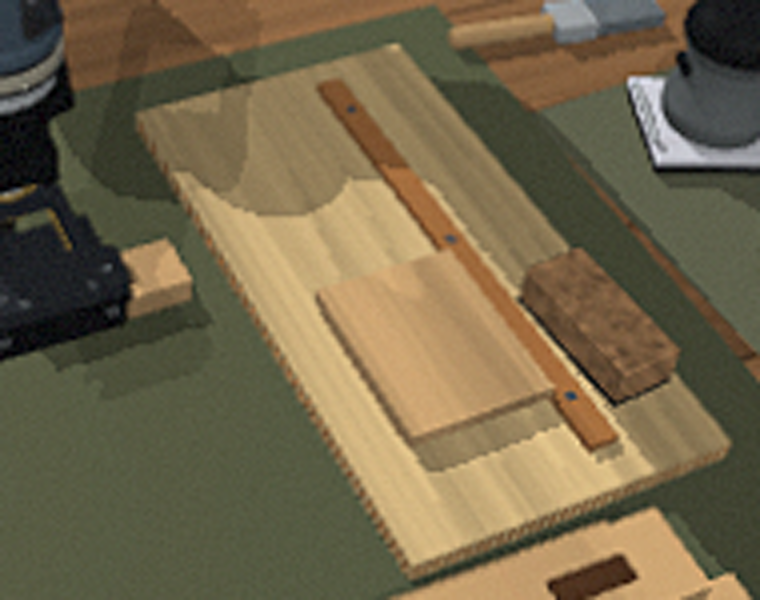

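View pics/c15.png

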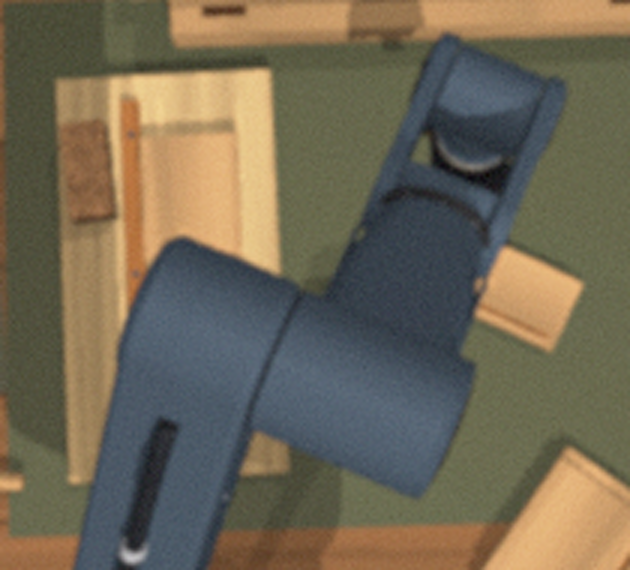

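View pics/wrist13.png

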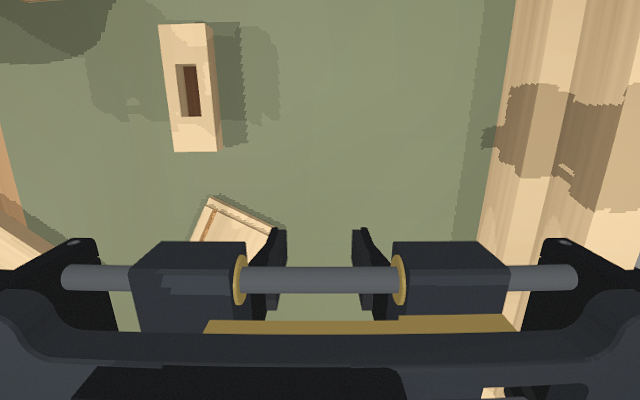

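```bash
python3 - <<'E'
from h import *
S=dict(np.load('pics/scene13.npz'))
p=ray(S,np.array([(318,297),(415,441),(555,388),(447,250)])/4+[280,150],.034)
e=ray(S,np.array([(137,118),(408,575)])/4+[280,150],.018)
s=ray(S,np.array([(320,92),(592,448)])/4+[280,150],.026)
an=lambda v:np.arctan2(v[1],v[0])
print(p.round(4),e.round(4),s.round(4))
print('yaw near,far,edge,strip',an(p[1]-p[0]),an(p[2]-p[3]),an(e[1]-e[0]),an(s[1]-s[0]),'len',np.linalg.norm(p[1]-p[0]),np.linalg.norm(p[3]-p[0]))
W=dict(np.load('pics/wrist13.npz'));print('rail',ray(W,[(208,24),(217,151),(174,152)],.022)[:,:2])
E
```

```text
[[0.566  0.0698 0.034 ]
 [0.7024 0.0738 0.034 ]
 [0.6982 0.183  0.034 ]
 [0.5585 0.1785 0.034 ]] [[0.323  0.0253 0.018 ]
 [0.781  0.0287 0.018 ]] [[0.355  0.1749 0.026 ]
 [0.7453 0.1836 0.026 ]]
yaw near,far,edge,strip 0.028845990164076487 0.03212294673418914 0.00743328567279085 0.02231250024010231 len 0.1363896216624069 0.1089720497912153
rail [[ 0.50952382 -0.00725468]
 [ 0.50941845 -0.12617951]
 [ 0.46396141 -0.12766643]]
```

```bash
python3 -c "
from rig import *
print(hand_in())"
```

```text
the job is handed in; nothing more can be done
None
```

The drawer front is turned over on the sanding board, plain face up, with its groove-side edge against the stop strip. I handed the job in with about 20 s used; no verdict came back.

**What I did:**
- I picked the middle-sized grooved piece, at scene pixel (319, 260). I told it from the large one at (212, 186) and the small one at (246, 247) by size and by its groove facing away from the board.
- I pushed it square against the board edge with the fingertips, pressing at about 14 N. I then swept it up against the edge, tipped it over, and pushed it to the stop until it read about 16 N.

**What went wrong on the way:**
- My first push passed over the piece without touching it. The fingertips sit about 30 mm above the reported TCP, which disagrees with the given tool frame. I found the real tip height by touching the bench, where the force reached about 21 N.
- My first sweep slipped off, and the piece fell back flat. The second sweep, done one row at a time while watching the force, stood it up at about 88°.

**Last checks:**

| Check | Result | Limit |
|---|---|---|
| Squareness to the strip | about 0.01 rad | 0.06 rad |
| Squareness to the board edge | about 0.02 rad | 0.06 rad |
| Centre from the board's middle, along the edge | about 0.09 m | 0.14 m |
| Gap at the strip | none visible | 5 mm |

- The two squareness figures differ because my measured directions for the strip and the board edge disagree by about 0.015 rad.
- The rail measured where it was at the start. The other bystanders showed no visible move where I could see them; I did not measure those.
- The gripper was clear of everything when I handed in.

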